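# Zero the bench gauge with its setting sleeve

### The arm

A 6-joint arm with a two-finger parallel gripper is mounted at the origin on the work surface. World frame = base frame: x ahead of the robot, y to its left, z up, the work surface at z = 0. Lengths are in m, angles in degrees, forces in N, time in s.
With the tool pointing down it reaches from about 0.275 to 0.85 m from the base axis. Payload 19 kg.
Tool frame: the origin (TCP) lies on the centre line of the jaws, within the pads' length; the fingertips stand 14 mm ahead of it and the grasp point (between the pads) lies 5 mm behind it; x points along the fingers, z is the direction in which the jaws open and shut, and the axes are right-handed (so a half turn about x gives the same grasp; the last joint's range is limited). The gripper opens to 85 mm and grips with 20 to 120 N. Pads are 22 mm wide; open, the fingers measure 114 mm over their backs; the gripper's body (76 mm by 85 mm) begins 54 mm behind the grasp point. The pads swing forward as they close: fully open they stand 13 mm farther back than shut.
Start: joints at [58.041, 8.623, 82.357, -0, 89.026, -7.678], TCP at [0.236, 0.524, 0.225] pointing down, gripper open.
Joint ranges: [-160.23, 160.23], [-39.13, 120.54], [6.94, 153.29], [-79.49, 259.48], [9.18, 160.14], [-161.06, 161.06]. Speed limits (degrees/s): [108.29, 108.29, 127.2, 172.46, 172.46, 172.46].

### API

Orientations are given as [roll, pitch, yaw] about the fixed x, y, z axes, in that order (R = Rz(yaw) Ry(pitch) Rx(roll)).
In Python, from bench import manip, jaws, sensors, cams, finder gives the robot as it stands. Calls block until the motion is done:
- manip.reach(position, orientation): joint-space move of the TCP to a pose.
- manip.move_l(position, rot=None, max_speed=0.15): straight line of the TCP; rot=None keeps the orientation; max_speed is the mean speed in m/s.
- manip.move_joints(angles): joint-space move.
- jaws.set_gripper(opening, f_grip=None): opening from 0.0 (shut) to 1.0 (fully open); f_grip is the grip in N (None keeps the last); returns when the fingers have stopped.
- manip.hold(seconds).
- manip.ik(position, orientation): joint angles nearest the present ones, or None.
- sensors.observe(): the state.
- cams.camera(name): name is "scene" or "top" or "wrist"; returns the picture (400x640x3 uint8, red, green, blue); there is no depth.
- cams.calibration(name): a dict with "intrinsics" (3x3 intrinsics, pixels), "xyz" and "attitude" of the camera in the world. Camera axes: x right, y up, looking along -z (the intrinsics and any distortion apply to the point x, -y, -z); pixel columns grow to the right and rows downward; lengths in m; the calibration is good to about 2 mm. The wrist camera is an equidistant fisheye: a pixel r from the principal point sees the ray r / f radians off the axis. A picture is of the moment at which its call begins: read the wrist's pose just before it. calibration takes no time and is no camera call; for the wrist camera it gives the pose at the moment of the call.
A pose or a line that the arm cannot do raises manip.MotionError and nothing moves.
- manip.job_done(): hands the job in, once; it reports no verdict.
Trained networks look in the newest picture that a camera, given by its name, has taken for a name from the list of things; names that differ only in an ending like _2 or _b are one class to them, and where a whole thing is asked for, a point or a joint stands for the part that bears it (a point fixed in the world has none). Each returns a list of dicts, best first, with "conf" (0 to 1); they miss things now and then, are a little off and sometimes report something else, mostly with a low value. They report only what shows in the picture. A call takes as long as a camera call.
- finder.spot_in(label, camera): "position" ([x, y, z] in m, in the coordinates of the camera as it stood for that picture, good to about 4 mm: the middle of the surface that is visible of it).
- finder.place_of(label, camera): "position" ([x, y, z] in m, in the coordinates of the camera as it stood for that picture, good to about 4 mm: a listed point, or the origin of a listed thing).
The state is a dict: "time_s": time; "q": joint angles; "joint_velocities": joint speeds; "effort": joint torques, N m; "tcp_pos": TCP position; "ee_rot": TCP orientation; "wrist_force": force on the tool from outside, world axes, zero at the start; "wrist_torque": the same for the moment, N m; "finger_gap": opening from 0.0 (shut) to 1.0 (fully open).
Only numpy, scipy, OpenCV 4.12 (cv2) and the standard library are available. Lean on these libraries where they do the work, as an engineer would, in place of code of your own. Each camera call takes 0.05 s, during which the arm holds its last target.

### The job

Zero the bench gauge: slide the steel sleeve whose bore fits the gauge pin (the wide-bored one) fully down onto the pin and let go of it, then take the stylus from its holder, reach it through the small hole in the top of the readout box and press the recessed zero button all the way down. The program finishes while the gripper still holds the stylus and keeps the button down. Leave the narrow-bored sleeve and everything else on the bench where it is.

Things in the scene. Friction and masses are not known exactly. Their poses are not given: they have to be found in the camera images.
- wide_sleeve_centre (a point): Centre (half-way up) of the loose plain steel sleeve that fits the pin: outside diameter 44 mm, bore 27 mm, 40 mm high, about 0.3 kg, standing upright on the bench (centre 20 mm above it). z is its bore axis.
- narrow_sleeve_centre (a point): Centre of the other loose steel sleeve, same outside (diameter 44 mm, 40 mm high) but with a bore of only 12 mm, thick-walled: it does not go on the pin. The two sleeves may stand in either place.
- gauge_seat (a point): Fixed gauge: a dark square steel plate, 84 x 84 mm and 12 mm thick, with an upright bright steel pin at its middle. This point is on the pin's axis at the plate's upper face, where the sleeve comes to rest. The pin is 24 mm in diameter and 46 mm high above this point; its top 12 mm taper to 15 mm diameter. A fully seated sleeve has its centre 20 mm above this point. z is up along the pin.
- hole (a point): Centre of the mouth of the hole in the readout box's top face, 75 mm above the bench. The hole is 16 mm in diameter with a flat steel rim 30 mm across; the cover is 8 mm thick and hollow below. The button's flat top (22 mm in diameter) is 30 mm below the mouth, centred under the hole. The hole lies 40 mm toward -x and 30 mm toward -y of the box's middle (box axes, which these axes follow).
- readout_middle (a point): Middle of the top face of the fixed grey readout box, 150 mm (its x) by 130 mm (y), 75 mm high. On top, beside the hole, are a dark display over the +x half and a fixed black knob 22 mm in diameter and 9 mm high, 60 mm from the hole toward +y.
- zero_button (a joint): Travel of the recessed zero button in m: 0 up, 0.006 fully down. Moves straight down, sprung: 1.5 N to start it, 5 N fully down; springs back when released.
- stylus_grip (a point): Centre of the stylus's handle. The stylus (0.06 kg) stands upright in its holder: a black round rubber handle with grey bands, 22 mm in diameter and 60 mm long (30 mm above and below this point), and below it a steel rod 8 mm in diameter and 55 mm long, on the same axis. z points from rod to handle top.
- stylus_tip (a point): Lower end of the stylus rod, 85 mm below the handle's centre along its axis.
- holder_top (a point): Middle of the upper face of the fixed aluminium stylus holder, a block 50 x 50 mm and 60 mm high with a 12 mm upright hole, 58 mm deep, for the rod; the handle's underside rests on this face, so the stylus lifts straight out by 55 mm.
- wrench_mid (a point): Steel wrench lying flat, 160 mm long. Bystander, loose; leave it. The point is 20 mm above its underside.
- screwdriver_mid (a point): Black-handled screwdriver lying flat, 190 mm long. Bystander, loose; leave it. The point is 20 mm above its underside.
- mug_mid (a point): White mug, 80 mm across, 90 mm high. Bystander, loose; leave it. The point is 20 mm above its underside.
- jar_mid (a point): Amber jar, 64 mm across, 70 mm high. Bystander, loose; leave it. The point is 20 mm above its underside.
- tape_roll_mid (a point): Roll of brown tape lying flat, 96 mm across, 24 mm high. Bystander, loose; leave it. The point is 20 mm above its underside.
- cutoff_mid (a point): Brass rod end standing upright, 28 mm across, 50 mm high. Bystander, loose; leave it. The point is 20 mm above its underside.

How it is judged (in metres and radians):
On the way, in this order (a step that is already met when the one before it is completed fails the run):
1. the wide-bored sleeve is fully down on the gauge pin and let go (horizontal distance between wide_sleeve_centre and gauge_seat below 0.004 m and z of wide_sleeve_centre in the frame of gauge_seat below 0.024 m and angle between wide_sleeve_centre's own z axis and vertical below 0.08 rad and contact force between the fingers and wide_sleeve below 0.1 N), for 0.2 s.
2. the stylus, held in the gripper, goes through the hole and holds the zero button down (value of joint zero_button above 0.0045 m and horizontal distance between stylus_tip and hole below 0.009 m and z of stylus_tip in the frame of hole below -0.03 m and contact force between the fingers and stylus above 2 N and angle between stylus_grip's own z axis and vertical below 0.3 rad), for 0.3 s.
At the end, for the whole second after the job is handed in: For the last second: wide sleeve untouched on the pin (axis within 4 mm, 4 mm off the seat, tilt 0.08 rad); stylus gripped (2 N), within 0.3 rad of upright, tip 30 mm down the hole, 9 mm off its axis; button down over 4.5 of 6 mm; narrow sleeve and bystanders within 40 mm of their start (all of step 1 and all of step 2 and distance of each of wrench_mid, screwdriver_mid, mug_mid, jar_mid, tape_roll_mid, cutoff_mid, narrow_sleeve_centre from where it was at the start of the episode below 0.04 m); the arm keeps its last pose, push and grip.
It fails at once if the narrow-bored sleeve or a bystander is knocked or moved by more than 40 mm (distance of any of wrench_mid, screwdriver_mid, mug_mid, jar_mid, tape_roll_mid, cutoff_mid, narrow_sleeve_centre from where it was at the start of the episode above 0.04 m).
It also fails if it takes over 48 s, if anything falls off the work surface, if the arm or the gripper's body presses on something with over 40 N, if the wrist force passes 120 N, or if a joint passes its speed limit or range.

## Working session

There is one attempt and no reset: what is moved stays moved. The work goes in short steps, each a Python script; the robot and the scene stay as the last script left them, time stands still between calls to the robot, and variables do not carry over. Pictures are saved under pics/ and viewed, and the job is handed in when it is done.

```bash
ls; mkdir -p pics; cat > h.py <<'E'
import numpy as np, cv2
from scipy.spatial.transform import Rotation as R
from bench import manip, jaws, sensors, cams, finder
def shot(cam,fn):
    c=cams.calibration(cam); im=cams.camera(cam)
    cv2.imwrite('pics/'+fn,im[:,:,::-1]); return c,im
def Rc(c):
    a=np.array(c['attitude'],float)
    return a if a.shape==(3,3) else R.from_euler('xyz',a,degrees=True).as_matrix()
def toworld(c,p): return np.array(c['xyz'])+Rc(c)@np.array(p)
def proj(c,P,fish=False):
    v=Rc(c).T@(np.array(P)-np.array(c['xyz'])); x,y,z=v[0],-v[1],-v[2]
    K=np.array(c['intrinsics'])
    if fish:
        r=np.hypot(x,y);t=np.arctan2(r,z);s=t/max(r,1e-9); x,y,z=x*s,y*s,1
    return np.array([K[0,0]*x/z+K[0,2],K[1,1]*y/z+K[1,2]])
def ray(c,px,fish=False):
    K=np.array(c['intrinsics']); x=(px[0]-K[0,2])/K[0,0]; y=(px[1]-K[1,2])/K[1,1]
    if fish:
        t=np.hypot(x,y); s=np.sin(t)/max(t,1e-9); v=np.array([x*s,-y*s,-np.cos(t)])
    else: v=np.array([x,-y,-1.])
    return np.array(c['xyz']),Rc(c)@(v/np.linalg.norm(v))
def tri(rays):
    A=np.zeros((3,3));b=np.zeros(3)
    for o,d in rays:
        M=np.eye(3)-np.outer(d,d);A+=M;b+=M@o
    p=np.linalg.solve(A,b)
    return p,[np.linalg.norm((np.eye(3)-np.outer(d,d))@(p-o)) for o,d in rays]
E
python3 - <<'E'
from h import *
for n in ('scene','top','wrist'):
    c,im=shot(n,n+'0.png'); print(n,c)
print(sensors.observe())
for cam in('scene','top','wrist'):
  c=cams.calibration(cam)
  for l in ['wide_sleeve_centre','narrow_sleeve_centre','gauge_seat','hole','readout_middle','stylus_grip','stylus_tip','holder_top']:
    r=finder.place_of(l,cam)
    print(cam,l,[(np.round(toworld(c,d['position']),3).tolist(),round(d['conf'],2),proj(c,toworld(c,d['position']),cam=='wrist').round().tolist()) for d in r[:3]])
print(sensors.observe()['time_s'])
E
```

```text
pics
scene {'intrinsics': array([[361.06940123,   0.        , 314.38813182],
       [  0.        , 361.06940123, 197.20002699],
       [  0.        ,   0.        ,   1.        ]]), 'xyz': array([ 1.19758726, -0.23002756,  0.73057641]), 'attitude': array([46.36694573, -0.5660509 , 68.00392465])}
top {'intrinsics': array([[397.91503664,   0.        , 322.61079386],
       [  0.        , 397.91503664, 192.07214804],
       [  0.        ,   0.        ,   1.        ]]), 'xyz': array([0.48444677, 0.00266013, 1.32037664]), 'attitude': array([  3.71361155,   0.44503181, -89.50017137])}
wrist {'intrinsics': array([[309.70691629,   0.        , 319.2585185 ],
       [  0.        , 309.70691629, 200.66225083],
       [  0.        ,   0.        ,   1.        ]]), 'xyz': array([0.17023141, 0.55426523, 0.3738302 ]), 'attitude': array([-1.66760088e+01,  2.07554396e-02,  6.57812916e+01])}
{'time_s': 0.15, 'q': array([ 5.80405126e+01,  8.64464398e+00,  8.23821016e+01, -9.51077191e-04,
        8.90252118e+01, -7.67755796e+00]), 'joint_velocities': array([-0.05787107, -0.18656632, -0.23077077,  0.016030
[... 1448 characters left out ...]
, 0.077], 0.68, [273.0, 179.0]), ([0.766, -0.006, 0.018], 0.49, [329.0, 133.0]), ([0.672, -0.416, 0.021], 0.45, [454.0, 162.0])]
top readout_middle [([0.644, 0.197, 0.072], 0.71, [265.0, 167.0])]
top stylus_grip [([0.457, 0.119, 0.091], 0.57, [288.0, 227.0])]
top stylus_tip [([0.735, -0.215, 0.022], 0.72, [392.0, 142.0])]
top holder_top [([0.452, 0.119, 0.056], 0.6, [289.0, 228.0])]
wrist wide_sleeve_centre []
wrist narrow_sleeve_centre [([0.429, -0.252, 0.018], 0.47, [68.0, 377.0])]
wrist gauge_seat []
wrist hole [([0.434, 0.319, 0.018], 0.69, [251.0, 343.0])]
wrist readout_middle []
wrist stylus_grip []
wrist stylus_tip []
wrist holder_top [([0.457, 0.12, 0.06], 0.94, [161.0, 388.0])]
1.35
```

View pics/scene0.png

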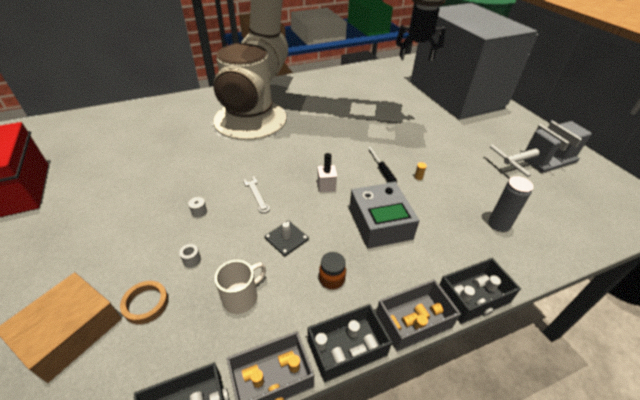

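View pics/top0.png

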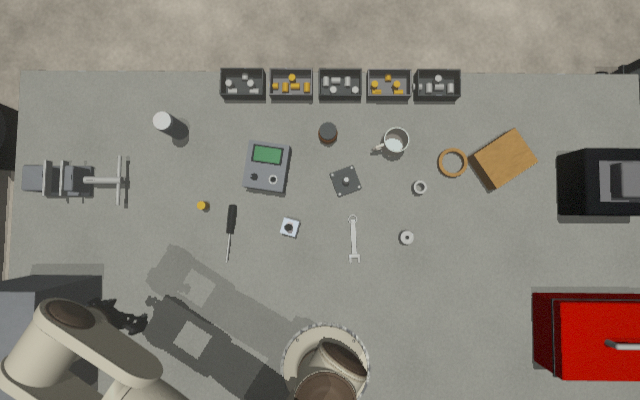

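View pics/wrist0.png

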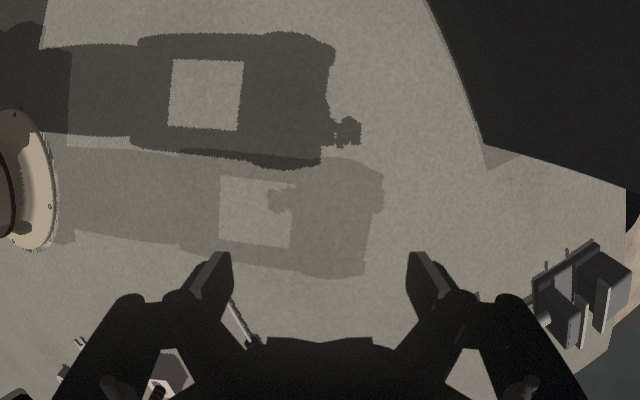

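The wide sleeve is the thin-ringed one at top px (419,187). The narrow one is at (407,237), the gauge at (346,181), the hole at (273,179) and the stylus at (288,227). These agree with the finder, apart from some clear false hits. Next I'll plan the wrist views.

```bash
cat >> h.py <<'E'
import warnings; warnings.filterwarnings('ignore')
def rot(a):
    a=np.radians(a); x=np.array([0,0,-1.]); z=np.array([np.cos(a),np.sin(a),0]); y=np.cross(z,x)
    return R.from_matrix(np.c_[x,y,z]).as_euler('xyz',degrees=True).tolist()
E
python3 - <<'E'
from h import *
s=sensors.observe(); c=cams.calibration('wrist')
T=R.from_euler('xyz',s['ee_rot'],degrees=True).as_matrix()
print('zaxis angle',np.degrees(np.arctan2(T[1,2],T[0,2])),T.round(3).tolist())
p=T.T@(c['xyz']-s['tcp_pos']); Rr=T.T@Rc(c); print('cam in tool',p,Rr.round(3).tolist())
np.savez('cam.npz',p=p,R=Rr)
for n,P in (('wide',[.588,-.303]),('gauge',[.607,-.062]),('styl',[.457,.119]),('hole',[.605,.17])):
  for a in range(-180,180,30):
    q=manip.ik([*P,.2],rot(a)); 
    if q is None: continue
    M=R.from_euler('xyz',rot(a),degrees=True).as_matrix(); 
    print(n,a,np.round(q).tolist(),'cam',(np.array([*P,.2])+M@p).round(3).tolist())
print(sensors.observe()['time_s'])
E
```

```text
zaxis angle 65.71840713858356 [[-0.0, -0.912, 0.411], [-0.0, 0.411, 0.912], [-1.0, 0.0, -0.0]]
cam in tool [-0.14968495  0.07277157  0.00028569] [[-0.001, 0.287, -0.958], [0.001, 0.958, 0.287], [1.0, -0.001, -0.001]]
wide -180 [-34.0, 19.0, 72.0, 0.0, 89.0, 146.0] cam [0.588, -0.376, 0.35]
wide -150 [-34.0, 19.0, 72.0, 0.0, 89.0, 116.0] cam [0.624, -0.366, 0.35]
wide -120 [-34.0, 19.0, 72.0, 0.0, 89.0, 86.0] cam [0.651, -0.34, 0.35]
wide -90 [-34.0, 19.0, 72.0, 0.0, 89.0, 56.0] cam [0.661, -0.303, 0.35]
wide -60 [-34.0, 19.0, 72.0, 0.0, 89.0, 26.0] cam [0.651, -0.267, 0.35]
wide -30 [-34.0, 19.0, 72.0, 0.0, 89.0, -4.0] cam [0.625, -0.24, 0.35]
wide 0 [-34.0, 19.0, 72.0, 0.0, 89.0, -34.0] cam [0.588, -0.23, 0.35]
wide 30 [-34.0, 19.0, 72.0, 0.0, 89.0, -64.0] cam [0.552, -0.24, 0.35]
wide 60 [-34.0, 19.0, 72.0, 0.0, 89.0, -94.0] cam [0.525, -0.266, 0.35]
wide 90 [-34.0, 19.0, 72.0, 0.0, 89.0, -124.0] cam [0.515, -0.303, 0.35]
wide 120 [-34.0, 19.0, 72.0, 0.0, 89.0, -154.0] cam [0.525, -0.339, 0.35]
gauge -150 [-13.0, 13.0, 80.0, 0.0, 87.0, 137.0] cam [0.643, -0.125, 0.35]
gauge -120 [-
[... 1490 characters left out ...]
-120 [9.0, 16.0, 77.0, -0.0, 88.0, 129.0] cam [0.668, 0.133, 0.35]
hole -90 [9.0, 16.0, 77.0, -0.0, 88.0, 99.0] cam [0.678, 0.17, 0.35]
hole -60 [9.0, 16.0, 77.0, -0.0, 88.0, 69.0] cam [0.668, 0.206, 0.35]
hole -30 [9.0, 16.0, 77.0, -0.0, 88.0, 39.0] cam [0.642, 0.233, 0.35]
hole 0 [9.0, 16.0, 77.0, -0.0, 88.0, 9.0] cam [0.605, 0.243, 0.35]
hole 30 [9.0, 16.0, 77.0, -0.0, 88.0, -21.0] cam [0.569, 0.233, 0.35]
hole 60 [9.0, 16.0, 77.0, -0.0, 88.0, -51.0] cam [0.542, 0.207, 0.35]
hole 90 [9.0, 16.0, 77.0, -0.0, 88.0, -81.0] cam [0.532, 0.17, 0.35]
hole 120 [9.0, 16.0, 77.0, -0.0, 88.0, -111.0] cam [0.542, 0.134, 0.35]
hole 150 [9.0, 16.0, 77.0, -0.0, 88.0, -141.0] cam [0.568, 0.107, 0.35]
1.35
```

```bash
cat > look.py <<'E'
from h import *
import pickle,sys
def look(tag,labels):
    c,im=shot('wrist',f'w_{tag}.png'); pickle.dump(c,open(f'c_{tag}.pkl','wb'))
    for l in labels:
        for d in finder.place_of(l,'wrist')[:2]:
            P=toworld(c,d['position']); print(tag,l,P.round(4).tolist(),round(d['conf'],2),proj(c,P,True).round(1).tolist())
E
python3 - <<'E'
from look import *
L=['stylus_grip','holder_top','hole','gauge_seat','readout_middle','wide_sleeve_centre','narrow_sleeve_centre']
manip.reach([.52,.14,.27],rot(0)); look('a',L[:5]); print(sensors.observe()['time_s'])
manip.move_l([.56,.05,.27],max_speed=.25); look('b',L[:5]); print(sensors.observe()['time_s'])
manip.move_l([.60,-.12,.25],max_speed=.25); look('c',L[2:]);print(sensors.observe()['time_s'])
manip.move_l([.588,-.28,.25],max_speed=.25); look('d',L[3:]); print(sensors.observe()['time_s'])
E
python3 -c "
import cv2,numpy as np
I=[cv2.imread(f'pics/w_{t}.png') for t in 'abcd']
for i,t in ((0,'ab'),(2,'cd')):
  cv2.imwrite(f'pics/m_{t}.png',np.vstack([I[i][:300],I[i+1][:300]]))
"
```

```text
a stylus_grip [0.4557, 0.1204, 0.0919] 0.92 [261.1, 196.8]
a holder_top [0.4589, 0.1171, 0.0593] 0.78 [268.6, 192.0]
a hole [0.6062, 0.174, 0.0721] 0.81 [394.2, 147.5]
a gauge_seat [0.6073, -0.0596, 0.0121] 0.67 [374.0, 293.0]
a gauge_seat [0.4577, 0.1189, 0.0921] 0.46 [262.9, 198.1]
a readout_middle [0.6475, 0.1943, 0.0739] 0.68 [429.3, 131.7]
3.4
b holder_top [0.4581, 0.1177, 0.0572] 0.91 [232.8, 117.2]
b hole [0.6032, 0.1693, 0.0717] 0.85 [357.8, 70.2]
b gauge_seat [0.6064, -0.059, 0.0116] 0.89 [351.0, 240.4]
b readout_middle [0.6478, 0.192, 0.0726] 0.91 [397.1, 52.7]
4.2417
c gauge_seat [0.6103, -0.0566, 0.0092] 0.55 [327.1, 119.4]
c wide_sleeve_centre [0.59, -0.2993, 0.0186] 0.79 [311.8, 292.5]
c narrow_sleeve_centre [0.4274, -0.2554, 0.0185] 0.66 [200.9, 263.1]
5.3917
d gauge_seat [0.7295, -0.2161, 0.0212] 0.71 [430.7, 122.9]
d wide_sleeve_centre [0.5904, -0.302, 0.0174] 0.75 [320.5, 187.1]
d narrow_sleeve_centre [0.4257, -0.2577, 0.0184] 0.72 [194.6, 155.2]
6.4333
```

View pics/m_ab.png

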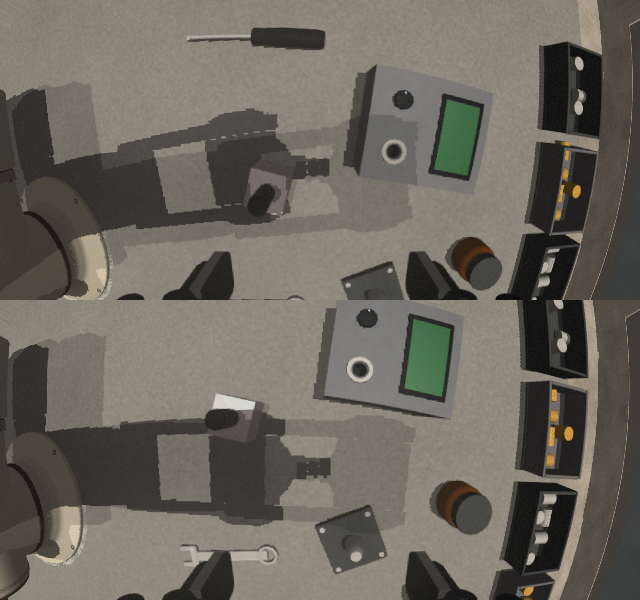

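View pics/m_cd.png

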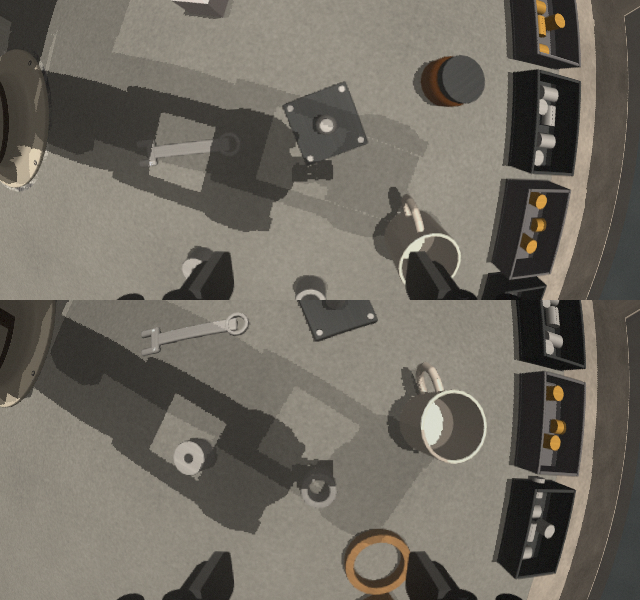

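Views a to d show the hole rim near (394,151)/(359,69), the stylus, the pin at b(353,248)/c(326,125), and the wide ring at d(319,186). I'll zoom in to measure these.

```bash
python3 - <<'E'
import cv2,numpy as np
S=[('a',394,151),('b',359,69),('b',353,245),('c',326,125),('c',311,282),('d',319,188),('a',262,195),('b',225,120)]
o=[]
for t,x,y in S:
    im=cv2.imread(f'pics/w_{t}.png'); c=im[y-20:y+20,x-20:x+20]
    c=cv2.resize(c,None,fx=5,fy=5,interpolation=cv2.INTER_CUBIC)
    for k in range(0,40,10): cv2.line(c,(k*5,0),(k*5,199),(0,255,255) if k==20 else (90,90,0),1);cv2.line(c,(0,k*5),(199,k*5),(0,255,255) if k==20 else (90,90,0),1)
    o.append(c)
cv2.imwrite('pics/z1.png',np.vstack([np.hstack(o[:4]),np.hstack(o[4:])]))
E
```

```text
(no output)
```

View pics/z1.png

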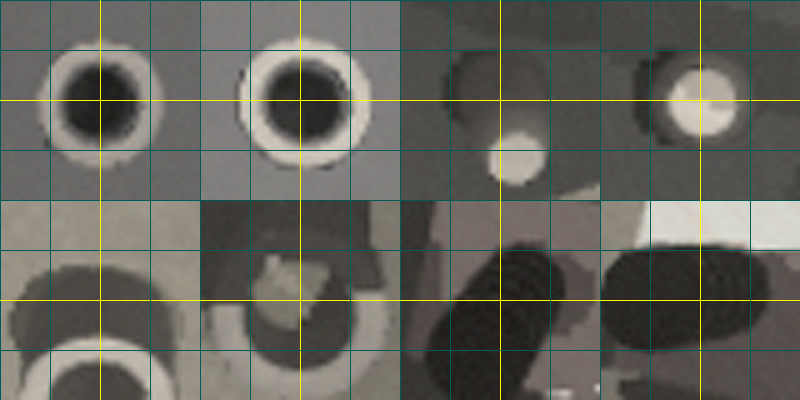

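```bash
python3 - <<'E'
from h import *
import pickle
C={t:pickle.load(open(f'c_{t}.pkl','rb')) for t in 'abcd'}
f=lambda *o:[x.round(4) if hasattr(x,'round') else np.round(x,4) for x in tri([ray(C[t],(x-.5,y-.5),True) for t,x,y in o])]
print('hole',f(('a',394,151.7),('b',360.2,69.6)))
print('pintop',f(('b',356.2,256.6),('c',326.4,125.6)))
o=[]
for t,x,y in [('c',311,300),('d',319,192)]:
    im=cv2.imread(f'pics/w_{t}.png'); c=im[y-25:y+25,x-25:x+25]
    c=cv2.resize(c,None,fx=8,fy=8,interpolation=cv2.INTER_CUBIC)
    for k in range(0,50,5): cv2.line(c,(k*8,0),(k*8,399),(0,255,255) if k==25 else (90,90,0),1);cv2.line(c,(0,k*8),(399,k*8),(0,255,255) if k==25 else (90,90,0),1)
    o.append(c)
cv2.imwrite('pics/z2.png',np.hstack(o))
# expected pixel of stylus handle top/bottom
for t in 'ab': print(t,[proj(C[t],[.457,.1185,z],True).round(1).tolist() for z in (.06,.12)])
E
```

```text
hole [array([0.6048, 0.1701, 0.0752]), array([0., 0.])]
pintop [array([ 0.6081, -0.0615,  0.0571]), array([0.0003, 0.0003])]
a [[267.0, 191.1], [257.6, 206.1]]
b [[231.2, 116.7], [214.8, 118.3]]
```

View pics/z2.png

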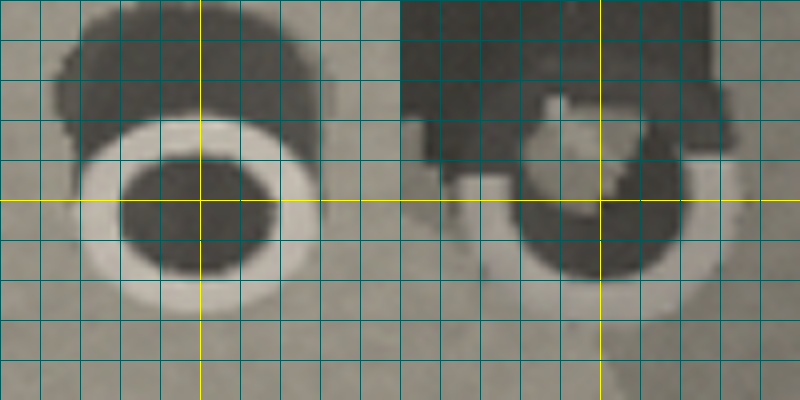

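```bash
python3 - <<'E'
from look import *
C={t:pickle.load(open(f'c_{t}.pkl','rb')) for t in 'cd'}
p,e=tri([ray(C['c'],(310.4,301.2),True),ray(C['d'],(318.4,190.5),True)]); print(p,e)
for t,px in (('c',(310.4,301.2)),('d',(318.4,190.5))):
    o,d=ray(C[t],px,True); print(t,o+d*(.04-o[2])/d[2])
manip.move_l([p[0],p[1],.12],max_speed=.25); look('e',['wide_sleeve_centre']); print(sensors.observe()['time_s'],sensors.observe()['tcp_pos'])
E
```

```text
[ 0.58810592 -0.30072104  0.03893682] [np.float64(0.0003185222310026586), np.float64(0.0003185222310027938)]
c [ 0.58845827 -0.29999574  0.04      ]
d [ 0.58779041 -0.30041805  0.04      ]
e wide_sleeve_centre [0.5878, -0.299, 0.0174] 0.95 [317.4, 195.6]
7.2083 [ 0.58899027 -0.30091479  0.12238325]
```

View pics/w_e.png

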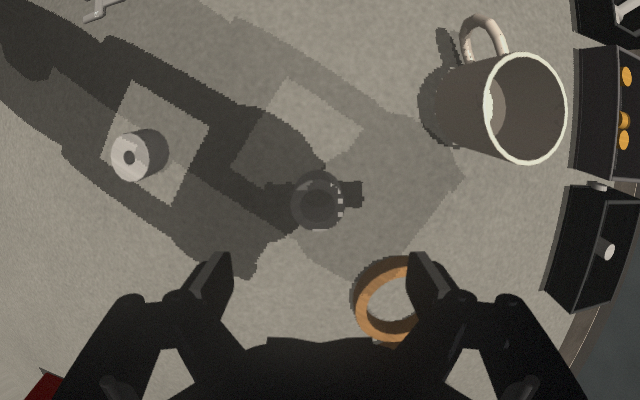

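View e shows the wide sleeve ring at about (317,201), shadowed and centred below the jaws, with the narrow one well off to the left. Descending to grasp it.

```bash
python3 - <<'E'
from look import *
manip.move_l([.588,-.3005,.023],max_speed=.12); s=sensors.observe(); print(s['tcp_pos'],s['wrist_force'],s['time_s'])
jaws.set_gripper(0.0,f_grip=45); s=sensors.observe(); print(s['finger_gap'],s['tcp_pos'],s['wrist_force'],s['time_s'])
manip.move_l([.588,-.3005,.14],max_speed=.15); s=sensors.observe(); print(s['finger_gap'],s['wrist_force'],s['time_s'])
look('f',[])
E
```

```text
[ 0.58841653 -0.30075868  0.02387754] [-0.34018643 -0.25343421  0.43099938] 8.1667
0.4828931009331546 [ 0.58800997 -0.30061873  0.02393512] [-3.8894793   1.64270878  9.91248891] 8.6667
0.48545947817337204 [ 0.02487053 -0.43933507 -2.70884838] 9.6
```

View pics/w_f.png

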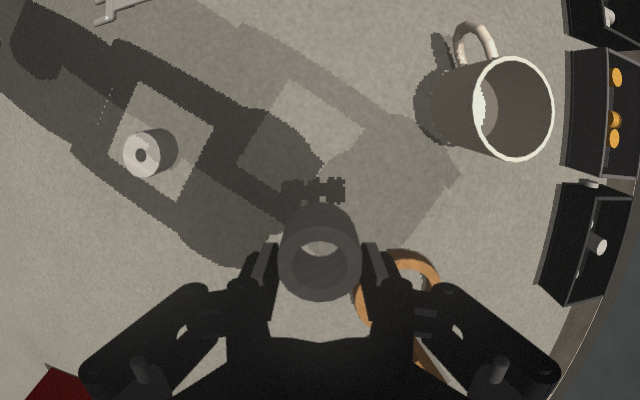

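```bash
python3 - <<'E'
from look import *
manip.move_l([.608,-.135,.14],max_speed=.3); manip.hold(.1); look('g',['gauge_seat']); s=sensors.observe(); print(s['tcp_pos'],s['time_s'])
o=[]
for t,x,y in [('f',319,262),('g',319,145),('g',319,262)]:
    im=cv2.imread(f'pics/w_{t}.png'); c=im[y-50:y+50,x-50:x+50]
    c=cv2.convertScaleAbs(cv2.resize(c,None,fx=4,fy=4,interpolation=cv2.INTER_CUBIC),alpha=1.6 if y>200 else 1)
    for k in range(0,100,10): cv2.line(c,(k*4,0),(k*4,399),(0,255,255) if k==50 else (90,90,0),1);cv2.line(c,(0,k*4),(399,k*4),(0,255,255) if k==50 else (90,90,0),1)
    o.append(c)
cv2.imwrite('pics/z3.png',np.hstack(o[:2])); cv2.imwrite('pics/z4.png',o[2])
E
```

```text
g gauge_seat [0.6063, -0.0586, 0.011] 0.79 [317.0, 106.5]
[ 0.60782535 -0.1358521   0.13975216] 10.5583
```

View pics/z3.png

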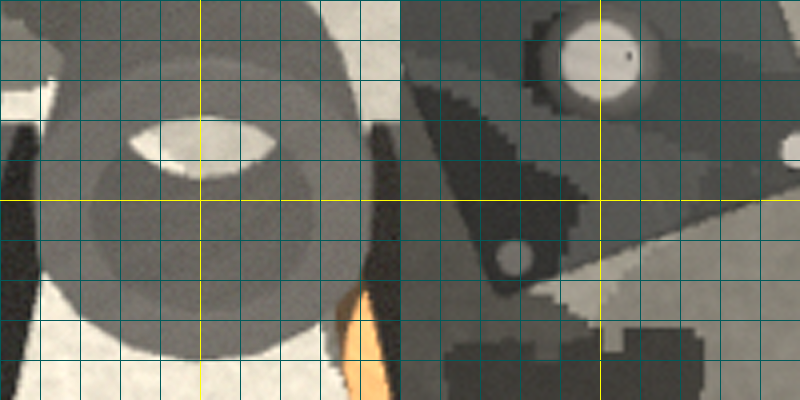

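View pics/z4.png

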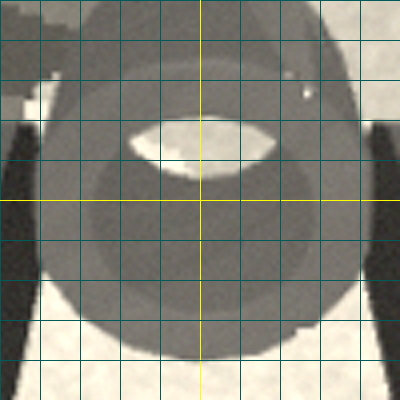

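```bash
python3 - <<'E'
from look import *
from scipy.optimize import least_squares
def ext(c,P,r):
    t=np.linspace(0,2*np.pi,180); q=np.array([proj(c,[P[0]+r*np.cos(a),P[1]+r*np.sin(a),P[2]],True) for a in t])+.5
    return np.r_[q[:,0].min(),q[:,0].max(),q[:,1].min(),q[:,1].max()]
c=pickle.load(open('c_g.pkl','rb'))
px=lambda e,x0,y0:np.r_[x0+np.array(e[:2])/4,y0+np.array(e[2:])/4]
eo=px([34,373,58,359],269,212); eb=px([90,312,116,313],269,212)
f=lambda p:np.r_[ext(c,p,.022)-eo,ext(c,p,.0135)-eb]
r=least_squares(f,[.608,-.1358,.156]); print('sleeve',r.x,r.fun.round(2))
f2=lambda p:f([p[0],p[1],.156]); r2=least_squares(f2,[.608,-.136]); print('fixed z',r2.x,r2.fun.round(2))
ep=px([160,242,20,101],269,95)
cs=pickle.load(open('c_c.pkl','rb'))
r3=least_squares(lambda p:ext(c,[*p,.0575],.0075)-ep,[.608,-.06]); print('pin',r3.x,r3.fun.round(2))
E
```

```text
sleeve [ 0.60825646 -0.13800025  0.15141199] [-1.37  0.74 -0.38  0.28  1.33 -0.71  1.34 -1.31]
fixed z [ 0.60825883 -0.13565566] [-2.83  2.2  -1.51  1.67  0.43  0.19  0.81 -0.29]
pin [ 0.60793133 -0.06154766] [ 0.09 -0.09  0.11 -0.11]
```

```bash
python3 - <<'E'
from look import *
manip.move_l([.6077,-.0610,.088],max_speed=.15)
s=sensors.observe(); print(s['tcp_pos'],s['wrist_force'],s['time_s'])
for z in (.070,.058,.048,.041):
    manip.move_l([.6077,-.0610,z],max_speed=.06); s=sensors.observe(); print(s['tcp_pos'].round(4),s['wrist_force'].round(2),s['wrist_torque'].round(2),s['time_s'])
    if np.linalg.norm(s['wrist_force'])>20: break
E
```

```text
[ 0.60801828 -0.06139984  0.08849223] [-0.28389662 -0.99600855 -3.3435033 ] 11.3083
[ 0.6075 -0.0612  0.0696] [-0.36  0.09 -3.13] [ 0.02 -0.01  0.09] 11.7583
[ 0.6075 -0.0609  0.0575] [-0.18 -0.09 -3.75] [-0.01  0.01 -0.  ] 12.1083
[ 0.6074 -0.0609  0.0475] [-0.23 -0.29 -2.58] [-0.02 -0.04 -0.01] 12.425
[ 0.6075 -0.0609  0.0406] [ 0.84 -0.08 -3.1 ] [ 0.03  0.02 -0.05] 12.6917
```

```bash
python3 - <<'E'
from look import *
manip.move_l([.6077,-.0610,.0365],max_speed=.04); s=sensors.observe(); print(s['tcp_pos'].round(4),s['wrist_force'].round(2),s['time_s'])
jaws.set_gripper(0.75); s=sensors.observe(); print(s['wrist_force'].round(2),s['finger_gap'],s['time_s'])
manip.move_l([.6077,-.0610,.15],max_speed=.2)
look('h',['wide_sleeve_centre','narrow_sleeve_centre']); print(sensors.observe()['time_s'])
E
```

```text
[ 0.6077 -0.061   0.0364] [-0.32  0.05 -3.91] 12.95
[-0.29  1.05 -0.36] 0.7524921973449665 13.3
h wide_sleeve_centre [0.6106, -0.0593, 0.0279] 0.95 [322.5, 190.9]
h narrow_sleeve_centre [0.4265, -0.253, 0.0189] 0.5 [178.2, 335.9]
14.1667
```

View pics/w_h.png

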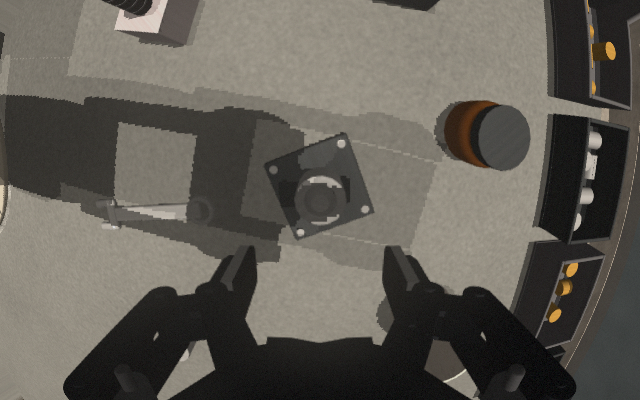

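The sleeve sits around the pin at (320,200), and the narrow sleeve and wrench have not moved. Next is the stylus. On the way I'll look back at the sleeve to check its height.

```bash
python3 - <<'E'
from look import *
manip.move_l([.50,.06,.22],max_speed=.3); look('i',['stylus_grip','holder_top','wide_sleeve_centre']); 
manip.move_l([.457,.119,.22],max_speed=.25); look('j',['stylus_grip','holder_top']); print(sensors.observe()['time_s'])
cams.camera('scene'); 
c,im=shot('scene','scene1.png')
print([(toworld(c,d['position']).round(4),d['conf']) for d in finder.place_of('wide_sleeve_centre','scene')])
I=[cv2.imread(f'pics/w_{t}.png')[:300] for t in 'ij']; cv2.imwrite('pics/m_ij.png',np.vstack(I))
cv2.imwrite('pics/z5.png',cv2.resize(im[200:270,240:330,::-1],None,fx=8,fy=8,interpolation=cv2.INTER_CUBIC))
E
```

```text
i stylus_grip [0.4536, 0.1174, 0.0892] 0.73 [267.5, 128.7]
i holder_top [0.4601, 0.1178, 0.0591] 0.82 [278.8, 126.3]
j stylus_grip [0.4546, 0.1177, 0.0914] 0.79 [316.1, 192.0]
j stylus_grip [0.4365, 0.3168, 0.0234] 0.46 [300.7, 4.1]
j holder_top [0.4586, 0.1153, 0.0598] 0.94 [320.3, 186.3]
15.7
[(array([ 0.6086, -0.0664,  0.0305]), 0.81)]
```

View pics/m_ij.png

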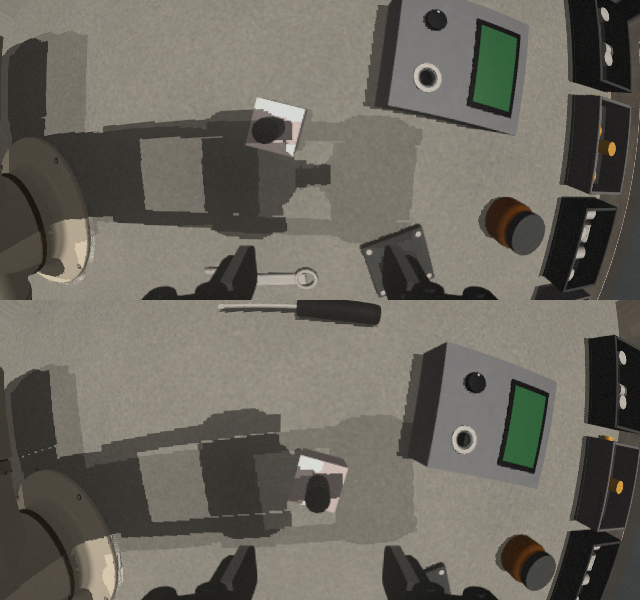

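View pics/z5.png

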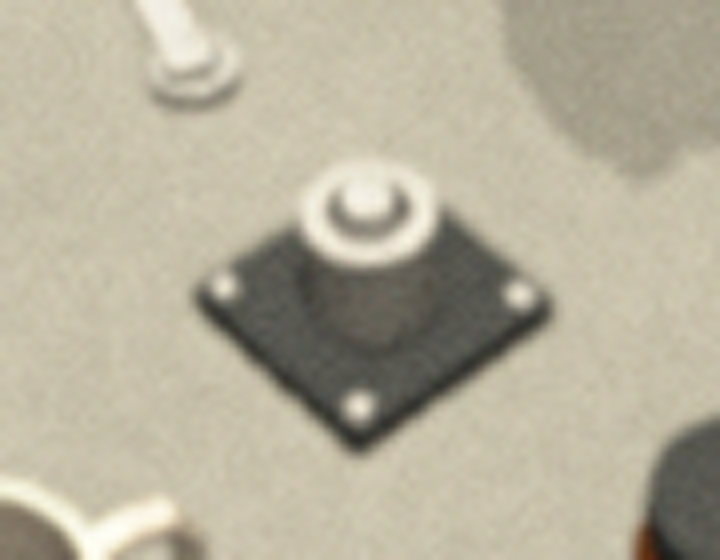

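The scene zoom shows the wide sleeve flat on the plate, with the pin showing inside the bore. Measuring the handle top next.

```bash
python3 - <<'E'
import cv2,numpy as np
o=[]
for t,x,y in [('i',268,126),('j',318,190)]:
    im=cv2.imread(f'pics/w_{t}.png'); c=im[y-25:y+25,x-25:x+25]
    c=cv2.convertScaleAbs(cv2.resize(c,None,fx=8,fy=8,interpolation=cv2.INTER_CUBIC),alpha=3,beta=-20)
    for k in range(0,50,5): cv2.line(c,(k*8,0),(k*8,399),(0,255,255) if k==25 else (90,90,0),1);cv2.line(c,(0,k*8),(399,k*8),(0,255,255) if k==25 else (90,90,0),1)
    o.append(c)
cv2.imwrite('pics/z6.png',np.hstack(o))
from h import *
import pickle
for t in 'ij':
    c=pickle.load(open(f'c_{t}.pkl','rb')); print(t,[proj(c,[.457,.1185,z],True).round(1).tolist() for z in (.06,.09,.12)])
E
```

```text
i [[275.6, 125.7], [271.0, 127.4], [265.4, 129.5]]
j [[318.8, 183.3], [318.7, 190.8], [318.7, 199.9]]
```

View pics/z6.png

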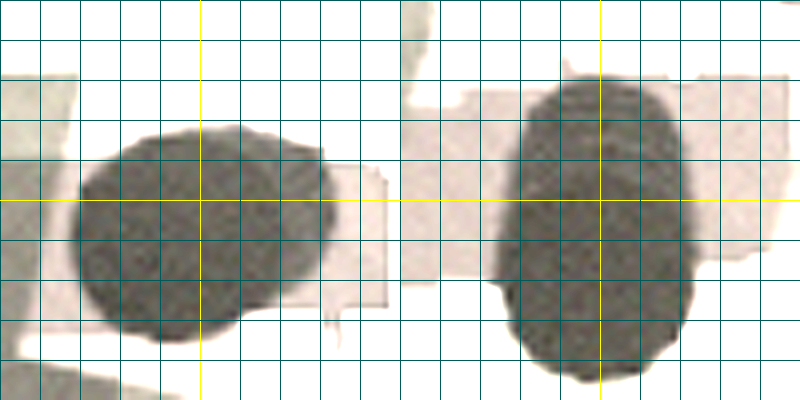

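```bash
python3 - <<'E'
from look import *
C={t:pickle.load(open(f'c_{t}.pkl','rb')) for t in 'ij'}
p,e=tri([ray(C['i'],(263.4,131.1),True),ray(C['j'],(317.0,200.3),True)]); print(p,e)
for t,px in (('i',(263.4,131.1)),('j',(317,200.3))):
    o,d=ray(C[t],px,True); print(t,o+d*(.12-o[2])/d[2])
E
```

```text
[0.45528415 0.11729008 0.11790432] [np.float64(0.000373202305842971), np.float64(0.00037320230584289576)]
i [0.45535647 0.11720076 0.12      ]
j [0.45559302 0.11815363 0.12      ]
```

```bash
python3 - <<'E'
from look import *
manip.move_l([.4555,.118,.13],max_speed=.2)
manip.move_l([.4555,.118,.085],max_speed=.12); manip.hold(.1); s=sensors.observe(); print(s['tcp_pos'],s['wrist_force'].round(2),s['time_s'])
jaws.set_gripper(0.0,f_grip=60); s=sensors.observe(); print(s['finger_gap'],s['tcp_pos'].round(4),s['wrist_force'].round(2),s['wrist_torque'].round(2),s['time_s'])
manip.move_l([.4555,.118,.175],max_speed=.12); manip.hold(.1); look('k',['stylus_tip','stylus_grip']);s=sensors.observe(); print(s['finger_gap'],s['tcp_pos'].round(4),s['wrist_force'].round(2),s['time_s'])
c,im=shot('scene','scene2.png')
print([(toworld(c,d['position']).round(4),d['conf']) for l in ('stylus_tip','stylus_grip') for d in finder.place_of(l,'scene')])
cv2.imwrite('pics/z7.png',cv2.resize(im[80:200,270:400,::-1],None,fx=5,fy=5,interpolation=cv2.INTER_CUBIC))
E
```

```text
[0.45616934 0.1180785  0.08619822] [-0.18 -0.65  0.47] 17.075
0.23879325916078484 [0.4556 0.118  0.0854] [-1.57 -0.45  6.3 ] [-0.05  0.36  0.01] 17.5417
k stylus_tip [0.4537, 0.1187, 0.0922] 0.68 [316.8, 204.6]
k stylus_grip [0.457, 0.1189, 0.1813] 0.6 [321.8, 256.0]
0.23933855353181221 [0.4553 0.118  0.1745] [-0.58 -0.47 -1.04] 18.6917
[(array([0.4575, 0.1103, 0.1753]), 0.44)]
```

View pics/w_k.png

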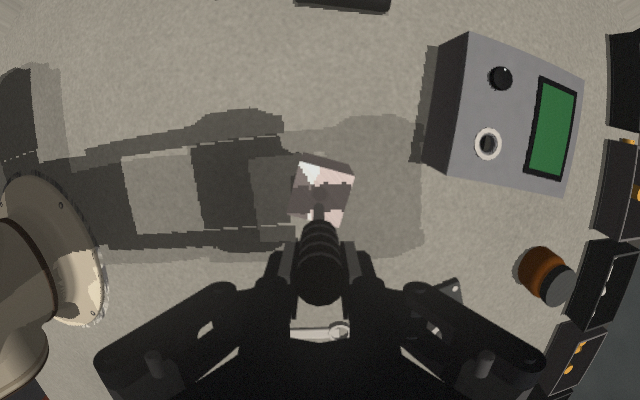

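View pics/z7.png

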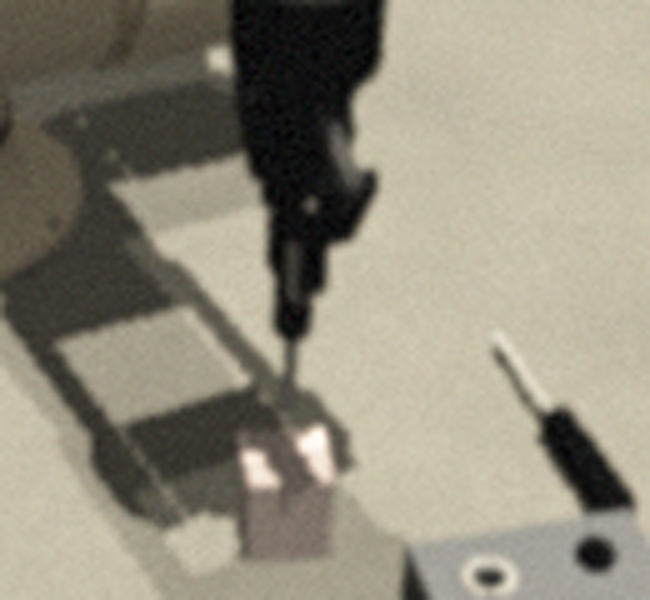

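The stylus is held upright, rod at about (319,205), and clear of the holder. Next I hover over the hole at (.605,.170).

```bash
python3 - <<'E'
from look import *
manip.move_l([.605,.170,.178],max_speed=.2); manip.hold(.15); look('l',['hole']);s=sensors.observe(); print(s['tcp_pos'].round(4),s['wrist_force'].round(2),s['time_s'])
im=cv2.imread('pics/w_l.png'); x,y=319,205
c=im[y-50:y+50,x-50:x+50]
c=cv2.convertScaleAbs(cv2.resize(c,None,fx=6,fy=6,interpolation=cv2.INTER_CUBIC),alpha=1.5)
for k in range(0,100,10): cv2.line(c,(k*6,0),(k*6,599),(0,255,255) if k==50 else (90,90,0),1);cv2.line(c,(0,k*6),(599,k*6),(0,255,255) if k==50 else (90,90,0),1)
cv2.imwrite('pics/z8.png',c)
cc=pickle.load(open('c_l.pkl','rb'))
print('tip exp',proj(cc,[.605,.170,.0976],True),'hole exp',proj(cc,[.605,.170,.075],True))
E
```

```text
l hole [0.6037, 0.1698, 0.0748] 0.93 [317.6, 197.8]
[0.6046 0.1698 0.1785] [-0.14  0.77 -1.1 ] 20.0333
tip exp [319.193649   205.70236948] hole exp [319.17736342 197.67856413]
```

View pics/z8.png

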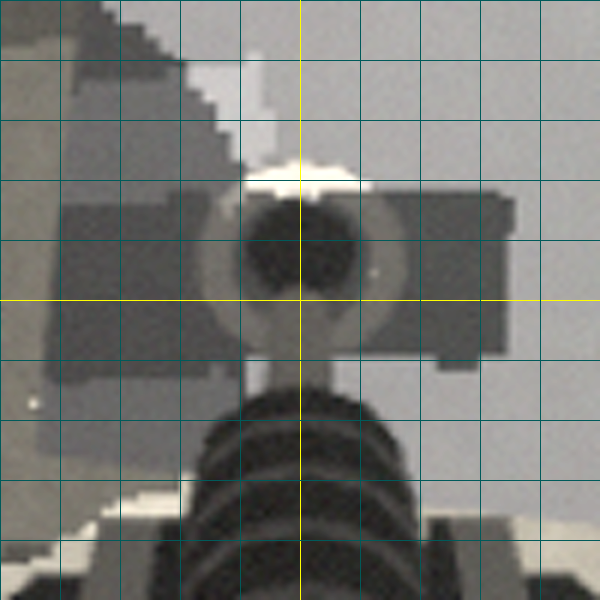

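Ring centre is at (319.7,198.7) and the tip at (319.4,207), both within about 1 px of their predicted positions, so they are aligned. Descending while watching the force.

```bash
python3 - <<'E'
from look import *
for z,v in ((.150,.08),(.135,.05),(.128,.04),(.125,.03),(.123,.03),(.121,.03),(.120,.03),(.119,.03),(.1182,.03),(.1175,.03)):
    manip.move_l([.605,.170,z],max_speed=v); s=sensors.observe(); print(z,s['tcp_pos'].round(4),s['wrist_force'].round(2),round(s['finger_gap'],3),s['time_s'])
    if s['wrist_force'][2]>14 or np.linalg.norm(s['wrist_force'][:2])>8: break
manip.hold(.3); s=sensors.observe(); print(s['tcp_pos'].round(4),s['wrist_force'].round(2),s['wrist_torque'].round(2),s['time_s'])
E
```

```text
0.15 [0.6048 0.17   0.1495] [-0.32  0.84 -0.18] 0.241 20.5333
0.135 [0.6049 0.17   0.1347] [-0.38 -0.68 -0.38] 0.238 20.9833
0.128 [0.6051 0.17   0.128 ] [0.16 0.53 1.14] 0.236 21.3083
0.125 [0.6051 0.17   0.1251] [0.25 0.22 2.82] 0.239 21.5583
0.123 [0.6052 0.17   0.1234] [ 1.06 -0.85  5.52] 0.237 21.8083
0.121 [0.6057 0.1702 0.1229] [-1.41  0.49 20.82] 0.24 22.0583
[0.6057 0.1701 0.1229] [-1.47 -0.83 20.55] [-0.06  0.6  -0.02] 22.3583
```

```bash
python3 - <<'E'
from look import *
look('m',['stylus_grip','hole','narrow_sleeve_centre']); c,im=shot('scene','scene3.png')
print([(l,toworld(c,d['position']).round(4),d['conf']) for l in ('stylus_grip','wide_sleeve_centre','narrow_sleeve_centre') for d in finder.place_of(l,'scene')])
print(proj(c,[.605,.17,.127]),proj(c,[.605,.17,.098]),proj(c,[.605,.17,.094]))
a=cv2.resize(im[110:230,310:430,::-1],(600,600),interpolation=cv2.INTER_CUBIC)
cv2.imwrite('pics/z9.png',a)
w=cv2.imread('pics/w_m.png')[150:270,260:380]; cv2.imwrite('pics/z10.png',cv2.convertScaleAbs(cv2.resize(w,(600,600),interpolation=cv2.INTER_CUBIC),alpha=2))
E
```

```text
m stylus_grip [0.6058, 0.1736, 0.129] 0.92 [318.5, 250.8]
m hole [0.6041, 0.1721, 0.0732] 0.82 [315.9, 217.1]
[('stylus_grip', array([0.6081, 0.1648, 0.1232]), 0.54), ('wide_sleeve_centre', array([ 0.6098, -0.0682,  0.0313]), 0.82), ('narrow_sleeve_centre', array([ 0.426 , -0.2609,  0.0194]), 0.84)]
[370.28773934 179.75159118] [368.99271794 188.15269905] [368.81839204 189.28359209]
```

View pics/z9.png

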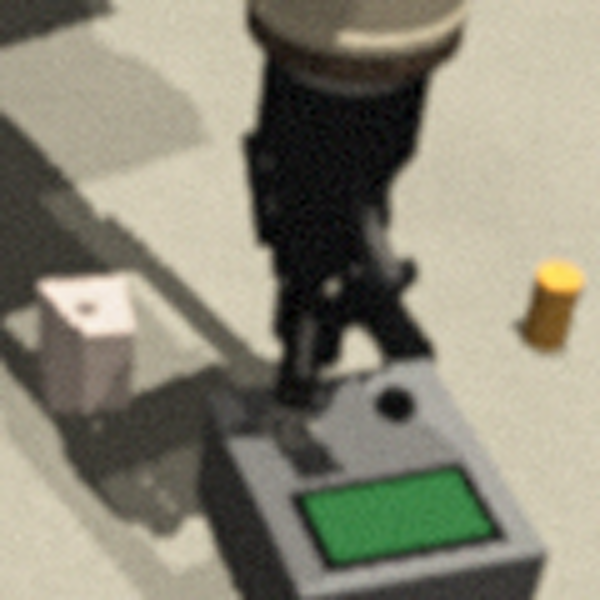

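View pics/z10.png

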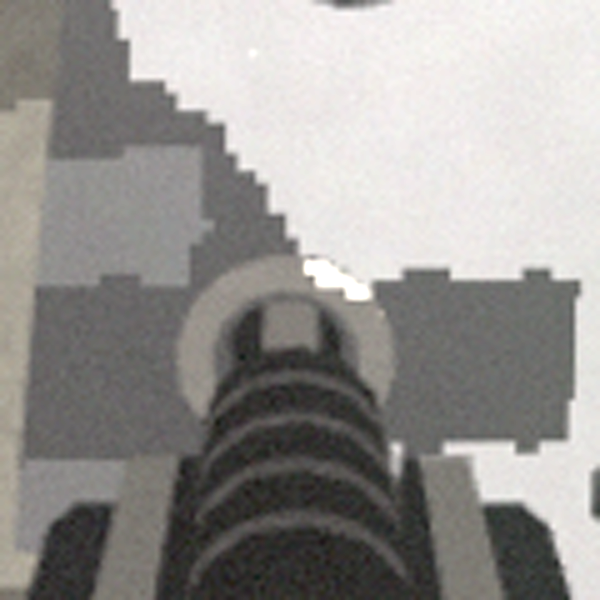

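View pics/scene3.png

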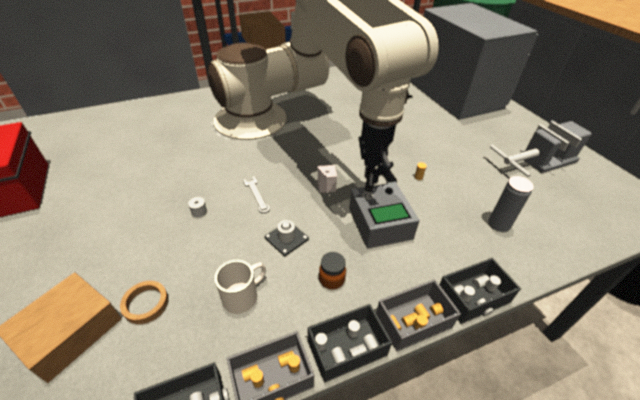

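The force says the button has bottomed, but it did so 3.5 mm higher than kinematics predicts. I'll trace force against depth to confirm the travel is really 6 mm.

```bash
python3 - <<'E'
from look import *
def F(n=5):
    f=[];
    for _ in range(n): manip.hold(.02); s=sensors.observe(); f.append(s['wrist_force'])
    return s['tcp_pos'].round(5),np.mean(f,0).round(2)
manip.move_l([.605,.170,.1325],max_speed=.06); manip.hold(.1)
for z in np.arange(.132,.1214,-.0008):
    manip.move_l([.605,.170,z],max_speed=.03); p,f=F(); print(round(z,4),p,f)
    if f[2]>9: break
print(sensors.observe()['time_s'])
E
```

```text
0.132 [0.60493 0.16999 0.13183] [-0.32 -0.2  -0.66]
0.1312 [0.605   0.17002 0.13117] [ 0.38  0.23 -0.68]
0.1304 [0.605   0.16999 0.13042] [ 0.07 -0.46 -0.73]
0.1296 [0.60499 0.17002 0.12961] [-0.04  0.11 -0.61]
0.1288 [0.60503 0.17004 0.1289 ] [ 0.   -0.28  0.58]
0.128 [0.60505 0.17002 0.12804] [ 0.34 -0.05  1.27]
0.1272 [0.60503 0.16996 0.12725] [0.36 0.16 1.89]
0.1264 [0.60503 0.17    0.12643] [ 0.32 -0.26  2.63]
0.1256 [0.60503 0.17002 0.12562] [0.71 0.16 3.1 ]
0.1248 [0.60504 0.16999 0.12483] [ 0.67 -0.02  3.39]
0.124 [0.60501 0.17    0.12402] [ 1.25 -0.19  3.55]
0.1232 [0.60505 0.17003 0.12335] [0.45 0.27 5.69]
0.1224 [0.60522 0.17008 0.12319] [-0.84 -0.16 11.94]
27.5333
```

The trace fits the button: contact at 0.1292 with a step of about 1.3 N, about 4.2 N near the end of the spring, and a hard stop at 0.1232, so 6 mm of travel. Handing in.

```bash
python3 - <<'E'
from look import *
manip.hold(.5); s=sensors.observe(); print(s['tcp_pos'].round(4),s['wrist_force'].round(2),s['finger_gap'],s['time_s'])
manip.job_done()
E
```

```text
[0.6052 0.1701 0.1232] [-0.58 -0.3  11.42] 0.23768450349339748 28.0333
the job is handed in; nothing more can be done
```

I slid the wide-bored sleeve fully onto the gauge pin and released it. I then took the stylus, reached it through the hole and handed the job in at 28.0 s with the zero button held down. No verdict was reported, so the result rests on my own checks.

**Last checks:**
- **Sleeve:** the scene picture shows it flat on the plate with the pin inside the bore. The finder puts its centre about 31 mm above the bench (32 mm nominal), though the scene camera's sideways estimate is 5–7 mm off the pin axis measured with the wrist camera.
- **Button:** a force trace shows contact with the stylus, the spring, then a hard stop after 6.0 mm of travel. It was held with about 12 N, and the grip did not change.
- **Everything else:** the narrow sleeve reads within a few millimetres of its start. The bystanders look unmoved in the scene picture, but I did not measure each one.

**One disagreement:** the button touched and stopped about 4 mm higher in tool position than I predicted from the grasp height, and the finder's stylus estimate did not explain it. I trusted the 6 mm travel and the spring forces, which match the button's description. I did not find the cause; the stylus may be sitting a little lower in the jaws than I assumed.

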